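Locate a spacer in the corner of the mill's rail and stop

TASK

Set the loose rectangular aluminium spacer against the mill table's locating corner without picking it up: with the fingertips, first push it across the plate until its long side lies flat against the rail, then slide it along the rail into the pocket of the stop until its end is fully home. Leave it flat on the plate, flush against both the rail and the stop face, then take the hand away; do not disturb the other things.

Things in the scene. Friction and masses are not known exactly. Their poses are not given: they have to be found in the camera images.
- mill_table: Fixed slide table: dark steel plate 200 (x) x 340 (y) mm, top 40 mm above the bench, bellows beyond both ends. Origin: on the bench under the plate's centre, z up. An aluminium rail, 25 mm wide, 14 mm high above the plate, runs the plate's whole length parallel to this y; its flat guiding face looks to -x at x = +60 mm. Place and yaw vary.
- stop: Fixed aluminium stop over the rail's +y part, its place along the rail varies; axes as the mill table's. Origin: inner corner of its pocket at plate-top height. Pocket opens to -y: rail face at x = 0, stop face at y = 0, outer jaw's inner face at x = -40 mm from y = 0 to -15 mm, then flaring to x = -47 at y = -27. Jaw 14 mm thick, 14 mm high; bridge and screw to 26 mm high.
- home (a point): A point on the plate in the pocket: where the origin of the spacer lies when fully home (stop x = -18, y = -30 mm); the spacer then sticks 33 mm out of the jaw's flared mouth. Axes as the stop's.
- spacer: Loose aluminium block 36 mm (its x) x 60 mm (its y) x 16 mm high, about 70 to 120 g, two dark hole marks on top, lying flat on the plate between the rail and the table's -x edge, turned up to 0.4 rad against the rail. Origin: centre of its underside. Its axes are parallel to the stop's when it is home (a half turn is equally good).
- collar: Bystander on the plate: steel ring 34 mm across, 16 mm high. Origin: centre of its underside.
- collet: Bystander on the plate: upright round steel collet, 27 mm across, 34 mm high. Origin: centre of its underside.
- screwdriver: Bystander on the bench: screwdriver lying flat.
- brush: Bystander on the bench: brush lying flat.
- wrench: Bystander on the bench: wrench lying flat.
- hex_key: Bystander on the bench: L-shaped hex key lying flat, long arm 90 mm.
- oil: Bystander on the bench: closed white bottle, 56 mm across, 140 mm high. Origin: centre of its underside.
- screw_jar: Bystander on the bench: closed jar, 60 mm across, 70 mm high. Origin: centre of its underside.
Mind the look-alikes: they are no part of the job. What is shaped like the spacer but orange, pink or purple is not meant.

How it is judged:
By the outcome, as a careful person would: the job done as asked, in the order asked, and still so for the second after the job is handed in, with the robot touching nothing.
It also fails if it takes over 58 s, if anything falls off the work surface, if the arm or the gripper's body presses on something with over 40 N, if the wrist force passes 120 N, or if a joint passes its speed limit or range.

ROBOT

A 6-joint arm with a two-finger parallel gripper is mounted at the origin on the work surface. World frame = base frame: x ahead of the robot, y to its left, z up, the work surface at z = 0. Lengths are in mm, angles in degrees, forces in N, time in s.
With the tool pointing down it reaches from about 350 to 850 mm from the base axis. Payload 8.1 kg.
Tool frame: the origin (TCP) lies midway between the tips of the shut fingers; the grasp point (between the pads) lies 19 mm behind it; z points along the fingers, y is the direction in which the jaws open and shut (so a half turn about z gives the same grasp; the last joint's range is limited). The gripper opens to 85 mm and grips with 20 to 120 N. Pads are 22 mm wide; open, the fingers measure 114 mm over their backs; the gripper's body (76 mm by 85 mm) begins 54 mm behind the grasp point. The pads swing forward as they close: fully open they stand 13 mm farther back than shut.
Start: joints at [-79.206, 7.471, 85.268, -0, 87.261, -4.893], TCP at [162.255, -577.649, 231.292] pointing down, gripper open.
Joint ranges: [-169.43, 169.43], [-51.17, 129.36], [1.28, 143.12], [-76.62, 256.62], [0, 156.53], [-152.29, 152.29]. Speed limits (degrees/s): [136.94, 136.94, 159.86, 180, 180, 180].

INTERFACE

Orientations are given as [roll, pitch, yaw] about the fixed x, y, z axes, in that order (R = Rz(yaw) Ry(pitch) Rx(roll)).
In Python, from bench import r gives the robot as it stands.
- The arm moves only by the shell command python3 -m jog 'ROWS' [FORCE]. ROWS is JSON, a list of rows, each a list of 5 numbers: the shift along the tool's x, y, z in m, then the turn about the tool's z in rad, then the opening, from 0 (shut) to 1 (fully open). A call has 1 to 20 rows; each row is the pose to reach, as a shift and turn from the pose measured when the call began, along the tool's axes at that moment; what a row does not reach only later rows make up. A row lasts 1/10 s, in which the tool goes at most 50 mm and 8.59 degrees, less where a joint would pass 70% of its speed; a pose out of reach is approached as far as the arm can. A call with a gripper value outside its range is refused whole. The fingers move at their own pace and stop on an object; FORCE is the grip in N (left out, the last holds). Time passes only in rows, so rows that repeat a pose let the fingers close. It gives the time, the measured TCP pose, the force and the opening at its end, in the units of the state.
- r.sense(): the state, without advancing time (a new reading comes with each control period).
- r.snapshot(name): name is "scene" or "top"; returns a dict with "pixels" (480x640x3 uint8, red, green, blue), "K" (3x3 intrinsics, pixels), "R" (3x3) and "t" (3): a world point X has camera coordinates R X + t. Camera axes: x right, y down, z forward; pixel columns grow to the right and rows downward; lengths in mm; the calibration is good to about 2 mm. A picture is of the moment at which its call begins. There is no depth.
- r.hand_in(): hands the job in, once; it reports no verdict.
The state is a dict: "time": time; "joint_pos": joint angles; "qd": joint speeds; "joint_efforts": joint torques, N m; "tool_pos": TCP position; "tcp_rot": TCP orientation; "ft_force": force on the tool from outside, world axes, zero at the start; "wrist_torque": the same for the moment, N m; "finger_gap": finger opening in mm.
Only numpy, scipy, OpenCV 4.12 (cv2) and the standard library are available. Lean on these libraries where they do the work, as an engineer would, in place of code of your own. Each camera call takes 0.05 s, during which the arm holds its last target.

## Working session

There is one attempt and no reset: what is moved stays moved. The work goes in short steps, Python scripts to look and compute and a shell command to move; the robot and the scene stay as the last step left them, time stands still between calls to the robot, and variables do not carry over. Pictures are saved under pics/ and viewed, and the job is handed in when it is done.

```bash
mkdir -p pics; ls; python3 - <<'E'
from bench import r
import cv2
print(r.sense())
for n in("scene","top"):
    s=r.snapshot(n); cv2.imwrite(f"pics/{n}0.png",s["pixels"][:,:,::-1]); print(n,s["K"],s["R"],s["t"])
E
```

```text
pics
{'time': 0.0, 'joint_pos': array([-7.92060568e+01,  7.51581732e+00,  8.53312014e+01,  2.42180880e-04,
        8.72634287e+01, -4.89281624e+00]), 'qd': array([ 0.05622881,  0.027603  , -0.1001534 , -0.03679827,  0.00904412,
       -0.03092706]), 'joint_efforts': array([ 3.14503250e-04, -5.69383907e+01, -5.00562572e+01, -2.93784171e-05,
        1.49150676e-02, -1.29933704e-05]), 'tool_pos': array([ 162.14379758, -577.07664123,  230.21864578]), 'tcp_rot': array([-1.79889976e+02, -9.66127295e-03,  1.56867383e+01]), 'ft_force': array([-0.19261659,  1.42991356,  0.20272404]), 'wrist_torque': array([-0.00339107,  0.01101903, -0.03277815]), 'finger_gap': 85.54602068373805}
scene [[535.54035257   0.         319.53725741]
 [  0.         535.54035257 237.39215198]
 [  0.           0.           1.        ]] [[ 0.65891797  0.75219471 -0.00549699]
 [ 0.60733305 -0.5363033  -0.58611035]
 [-0.44381716  0.38286014 -0.81021259]] [-322.08454106 -284.25599242 1719.41649496]
top [[543.0384312    0.         321.77610703]
 [  0.         543.0384312  244.9218836 ]
 [  0.           0.           1.        ]] [[-0.00847738 -0.99977217  0.0195892 ]
 [-0.99877298  0.00750979 -0.04895042]
 [ 0.04879216 -0.01998013 -0.99860909]] [  -5.73818294  498.49082114 1435.78908837]
```

View pics/scene0.png

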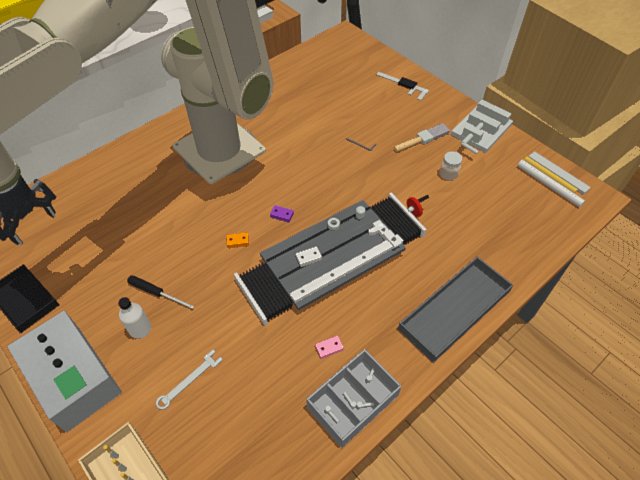

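View pics/top0.png

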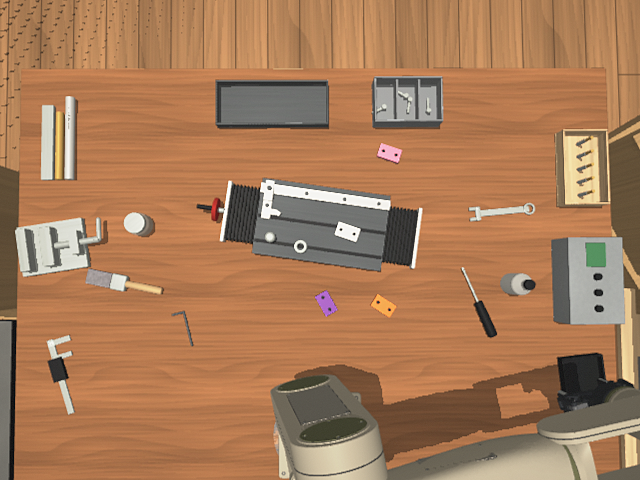

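```bash
python3 - <<'E'
import cv2
a=cv2.imread("pics/top0.png")[165:285,215:430]; cv2.imwrite("pics/top0c.png",cv2.resize(a,(790,441),interpolation=cv2.INTER_CUBIC))
a=cv2.imread("pics/scene0.png")[180:340,225:440]; cv2.imwrite("pics/scene0c.png",cv2.resize(a,(790,588),interpolation=cv2.INTER_CUBIC))
E
```

```text
(no output)
```

View pics/top0c.png

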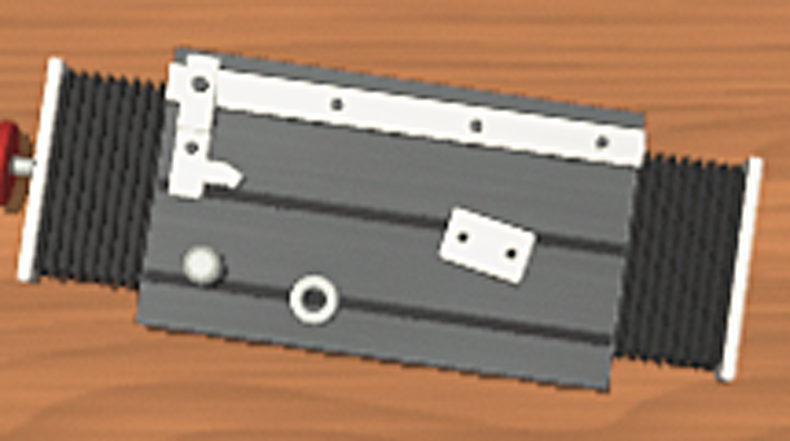

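View pics/scene0c.png

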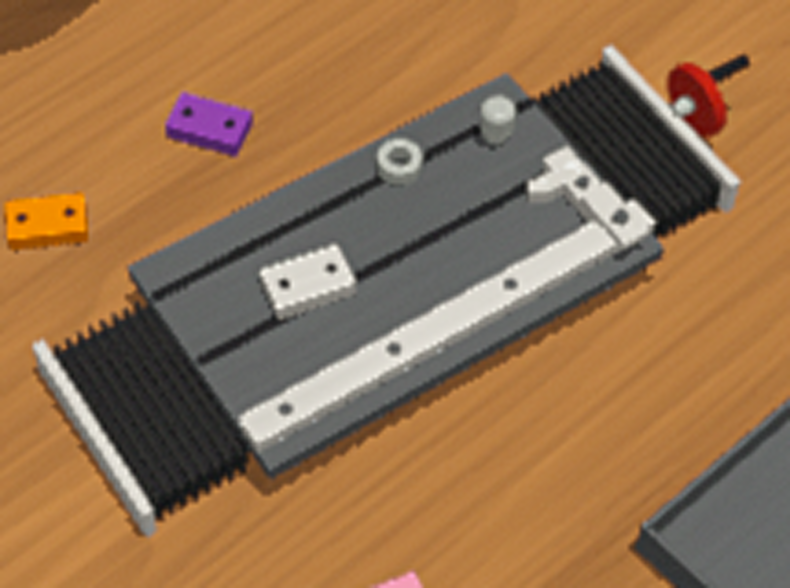

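The top crop shows the white spacer at about crop (488,245), the rail along the top of the plate, and the stop at the left. The collet is at (203,265) and the collar at (314,299). Next I convert these to positions.

```bash
cat > h.py <<'E'
import numpy as np
def ray(s,uv,z):
    K,R,t=map(np.array,(s["K"],s["R"],s["t"]))
    d=R.T@np.linalg.inv(K)@np.array([uv[0],uv[1],1.]); c=-R.T@t
    return (c+d*(z-c[2])/d[2])
E
python3 - <<'E'
from bench import r
from h import *
s=r.snapshot("top")
f=lambda p,z: ray(s,(215+(p[0]+.5)/3.6744-.5,165+(p[1]+.5)/3.675-.5),z)[:2]
for n,z,ps in [("plate",40,[(178,49),(645,115),(607,389),(137,323)]),
 ("spacer",56,[(455,207),(537,234),(522,285),(439,257)]),("holes",56,[(462,237),(511,253)]),
 ("railface",54,[(215,106),(641,166)]),("railback",54,[(217,71),(645,129)]),
 ("jaw tip",54,[(243,180)]),("stopface?",66,[(212,160),(219,56)]),("collet",74,[(203,263)]),("collar",56,[(314,298)])]:
    P=np.array([f(p,z) for p in ps]); print(n,P.round(1).tolist())
    if len(P)>1: print("   lens",np.linalg.norm(np.diff(P,axis=0),axis=1).round(1),"ang",np.degrees(np.arctan2(*np.diff(P,axis=0).T[::-1])).round(1),"mean",P.mean(0).round(1))
E
```

```text
plate [[674.2, 143.5], [624.9, -190.4], [429.0, -160.4], [478.6, 173.1]]
   lens [337.5 198.2 337.2] ang [-98.4 171.3  81.5] mean [551.7  -8.6]
spacer [[558.2, -52.7], [538.7, -110.4], [502.7, -99.4], [522.9, -41.0]]
   lens [60.9 37.6 61.7] ang [-108.7  163.    70.9] mean [530.6 -75.9]
holes [[536.9, -57.4], [525.4, -91.9]]
   lens [36.4] ang [-108.5] mean [531.1 -74.6]
railface [[631.1, 116.3], [586.6, -185.0]]
   lens [304.5] ang [-98.4] mean [608.9 -34.3]
railback [[656.0, 114.8], [613.0, -188.2]]
   lens [306.] ang [-98.1] mean [634.5 -36.7]
jaw tip [[578.5, 96.8]]
stopface? [[591.4, 117.7], [664.6, 112.5]]
   lens [73.4] ang [-4.1] mean [628.  115.1]
collet [[518.7, 123.7]]
collar [[494.6, 47.2]]
```

```bash
cat >> h.py <<'E'
C=np.array([551.7,-8.6]);YAW=np.radians(-8.5)
ex=np.array([np.cos(YAW),np.sin(YAW)]);ey=np.array([-ex[1],ex[0]])
def totab(p): d=np.array(p[:2])-C; return np.array([d@ex,d@ey])
def go(r,tx,ty,z,yaw=-8.5):
    st=r.sense();w=C+tx*ex+ty*ey;d=np.r_[w,z]-st["tool_pos"]
    from scipy.spatial.transform import Rotation as Ro
    R=Ro.from_euler("xyz",st["tcp_rot"],degrees=True).as_matrix()
    print("shift m",(R.T@d/1000).round(4),"turn",round(np.radians(st["tcp_rot"][2]-yaw),3),"tab now",totab(st["tool_pos"]).round(1),st["tool_pos"].round(1),st["tcp_rot"].round(2),"F",st["ft_force"].round(1),"gap",round(st["finger_gap"],1),"t",st["time"])
E
python3 -c "
from bench import r
from h import *
go(r,-62,-69,230)"
```

```text
shift m [ 0.444  -0.4046  0.0011] turn 0.422 tab now [-301.2 -619.9] [ 162.2 -577.2  230.4] [-1.7991e+02 -1.0000e-02  1.5690e+01] F [-0.   0.1 -0.5] gap 85.6 t 0.15
```

```bash
python3 -m jog '[[0.03,-0.027,0,0.05,0.25],[0.07,-0.063,0,0.14,0.25],[0.11,-0.1,0,0.24,0.25],[0.15,-0.137,0,0.34,0.25],[0.19,-0.173,0,0.422,0.25],[0.23,-0.21,0,0.422,0.25],[0.265,-0.242,0,0.422,0.25],[0.3,-0.273,0,0.422,0.25],[0.335,-0.305,0,0.422,0.25],[0.37,-0.337,0,0.422,0.25],[0.405,-0.369,0,0.422,0.25],[0.435,-0.396,0,0.422,0.25],[0.444,-0.4046,0,0.422,0.25],[0.444,-0.4046,0,0.422,0.25],[0.444,-0.4046,0,0.422,0.25],[0.444,-0.4046,0,0.422,0.25]]'
python3 -c "
from bench import r
from h import *
go(r,-62,-69,60)"
```

```text
time: 1.75
tool_pos: [479.6, -68.9, 231.0]
tcp_rot: [-179.9, 0.1, -8.6]
ft_force: [0.2, 0.4, 0.6]
finger_gap: 21.6
shift m [ 0.0005 -0.0012  0.171 ] turn -0.001 tab now [-62.4 -70.3] [479.6 -68.9 231. ] [-1.7995e+02  5.0000e-02 -8.5800e+00] F [0.2 0.4 0.6] gap 21.6 t 1.75
```

```bash
python3 -m jog '[[0,-0.001,0.03,0,0.25],[0,-0.001,0.06,0,0.25],[0,-0.001,0.09,0,0.25],[0,-0.001,0.12,0,0.25],[0,-0.001,0.15,0,0.25],[0,-0.001,0.17,0,0.25],[0,-0.001,0.18,0,0.25],[0,-0.001,0.185,0,0.25],[0,-0.001,0.185,0,0.25],[0,-0.001,0.185,0,0.25]]'
python3 - <<'E'
from bench import r
from h import *
import cv2
go(r,25,-69,44)
s=r.snapshot("scene");a=s["pixels"][180:340,225:440,::-1]; cv2.imwrite("pics/s1.png",cv2.resize(a,(790,588),interpolation=cv2.INTER_CUBIC))
E
```

```text
time: 2.75
tool_pos: [480.5, -68.3, 47.2]
tcp_rot: [-180.0, -0.1, -8.6]
ft_force: [-0.2, -0.9, 0.1]
finger_gap: 21.5
shift m [ 0.0866 -0.0007  0.0033] turn -0.002 tab now [-61.6 -69.5] [480.5 -68.3  47.2] [-1.7996e+02 -6.0000e-02 -8.6100e+00] F [-0.2 -0.9  0.1] gap 21.5 t 2.75
```

View pics/s1.png

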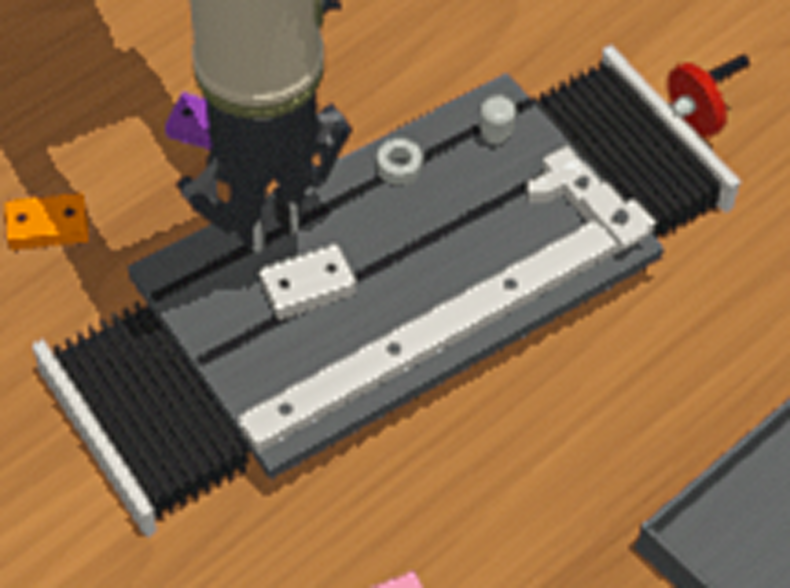

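The picture shows both fingertips at about crop (258,237) and (295,225), behind the long side of the spacer and clear of the collar. I'll widen them a little, lower them and push toward the rail.

```bash
python3 -m jog '[[0,0,0.003,0,0.4],[0.004,0,0.0045,0,0.4],[0.008,0,0.0045,0,0.4],[0.012,0,0.0045,0,0.4],[0.016,0,0.0045,0,0.4],[0.02,0,0.0045,0,0.4],[0.024,0,0.0045,0,0.4],[0.028,0,0.0045,0,0.4],[0.032,0,0.0045,0,0.4],[0.036,0,0.0045,0,0.4],[0.04,0,0.0045,0,0.4],[0.044,0,0.0045,0,0.4],[0.048,0,0.0045,0,0.4],[0.052,0,0.0045,0,0.4],[0.056,0,0.0045,0,0.4],[0.06,0,0.0045,0,0.4],[0.064,0,0.0045,0,0.4]]'
python3 - <<'E'
from bench import r
from h import *
import cv2
go(r,13,-69,44)
s=r.snapshot("scene");a=s["pixels"][180:340,225:440,::-1]; cv2.imwrite("pics/s2.png",cv2.resize(a,(790,588),interpolation=cv2.INTER_CUBIC))
E
```

```text
time: 4.5
tool_pos: [544.3, -77.8, 42.9]
tcp_rot: [-180.0, -0.1, -8.6]
ft_force: [-1.2, 0.8, 0.1]
finger_gap: 33.8
shift m [ 0.0101 -0.0005 -0.0011] turn -0.002 tab now [  2.9 -69.5] [544.3 -77.8  42.9] [-1.7996e+02 -8.0000e-02 -8.6000e+00] F [-1.2  0.8  0.1] gap 33.8 t 4.5
```

View pics/s2.png

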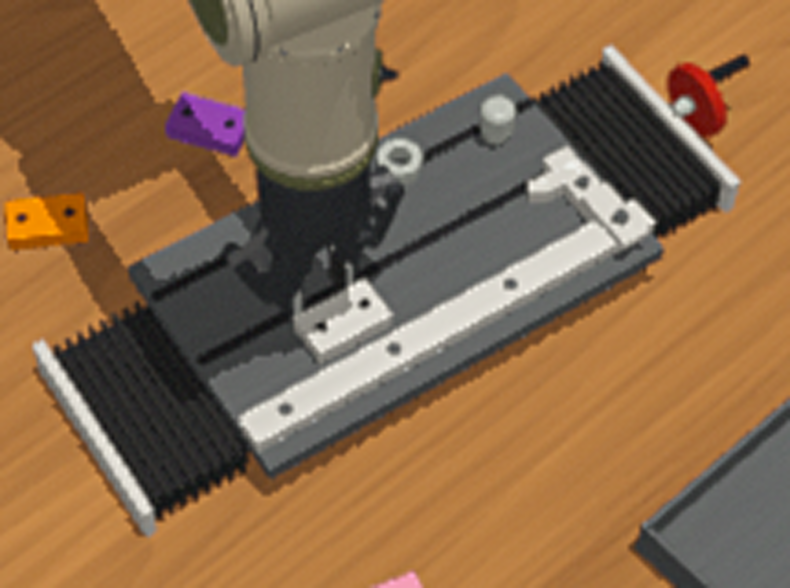

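The spacer (around crop 343,318) now lies parallel to the rail with a gap of about 10 mm. I'll keep pushing slowly.

```bash
python3 -m jog '[[0.002,0,0,0,0.4],[0.004,0,0,0,0.4],[0.006,0,0,0,0.4],[0.0075,0,0,0,0.4],[0.009,0,0,0,0.4],[0.009,0,0,0,0.4]]'
python3 -m jog '[[0.001,0,0,0,0.4],[0.002,0,0,0,0.4],[0.002,0,0,0,0.4]]'
python3 - <<'E'
from bench import r
from h import *
import cv2
go(r,13,-69,44)
s=r.snapshot("scene");a=s["pixels"][230:330,275:405,::-1]; cv2.imwrite("pics/s3.png",cv2.resize(a,(780,600),interpolation=cv2.INTER_CUBIC))
E
```

```text
time: 5.15
tool_pos: [554.0, -79.3, 43.2]
tcp_rot: [-180.0, -0.1, -8.6]
ft_force: [-0.4, -0.1, 1.0]
finger_gap: 33.8
time: 5.45
tool_pos: [555.5, -79.5, 43.0]
tcp_rot: [-180.0, -0.1, -8.6]
ft_force: [-4.1, 0.6, 2.8]
finger_gap: 34.1
shift m [-0.0012 -0.0006 -0.001 ] turn -0.002 tab now [ 14.2 -69.6] [555.5 -79.5  43. ] [-1.7996e+02 -6.0000e-02 -8.6000e+00] F [-4.1  0.6  2.8] gap 34.1 t 5.45
```

View pics/s3.png

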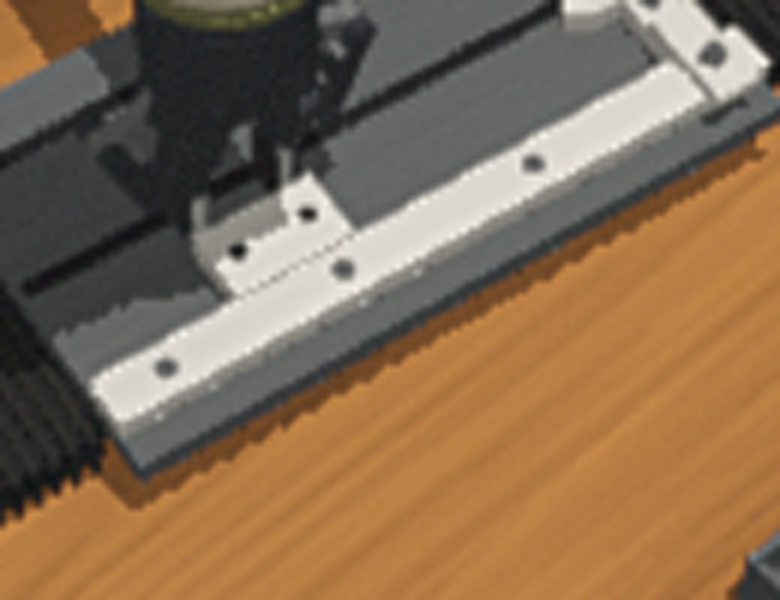

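The spacer is now in contact with the rail, with only a thin seam along its side and the force rising. I'll seat it a touch more, then back off, lift and go round to its end.

```bash
python3 -m jog '[[0.001,0,0,0,0.4],[0.0015,0,0,0,0.4],[0.0015,0,0,0,0.4]]'
python3 -m jog '[[-0.005,0,0,0,0.4],[-0.02,0,0,0,0.4],[-0.025,0,-0.02,0,0.2],[-0.025,0,-0.05,0,0],[-0.025,0,-0.07,0,0],[-0.025,0,-0.07,0,0]]'
python3 - <<'E'
from bench import r
from h import *
import cv2
go(r,41,-130,70)
s=r.snapshot("top");a=s["pixels"][165:285,215:430,::-1]; cv2.imwrite("pics/t4.png",cv2.resize(a,(790,441),interpolation=cv2.INTER_CUBIC))
s=r.snapshot("scene");a=s["pixels"][230:330,275:405,::-1]; cv2.imwrite("pics/s4.png",cv2.resize(a,(780,600),interpolation=cv2.INTER_CUBIC))
E
```

```text
time: 5.8
tool_pos: [555.5, -79.5, 42.8]
tcp_rot: [-180.0, 0.1, -8.6]
ft_force: [-9.4, 1.7, 6.9]
finger_gap: 34.1
time: 6.4
tool_pos: [533.8, -76.5, 116.9]
tcp_rot: [-180.0, -0.3, -8.6]
ft_force: [-0.2, 1.2, 1.2]
finger_gap: 0.2
shift m [0.0485 0.0601 0.0472] turn -0.002 tab now [ -7.7 -69.8] [533.8 -76.5 116.9] [-179.99   -0.32   -8.59] F [-0.2  1.2  1.2] gap 0.2 t 6.4
```

View pics/s4.png

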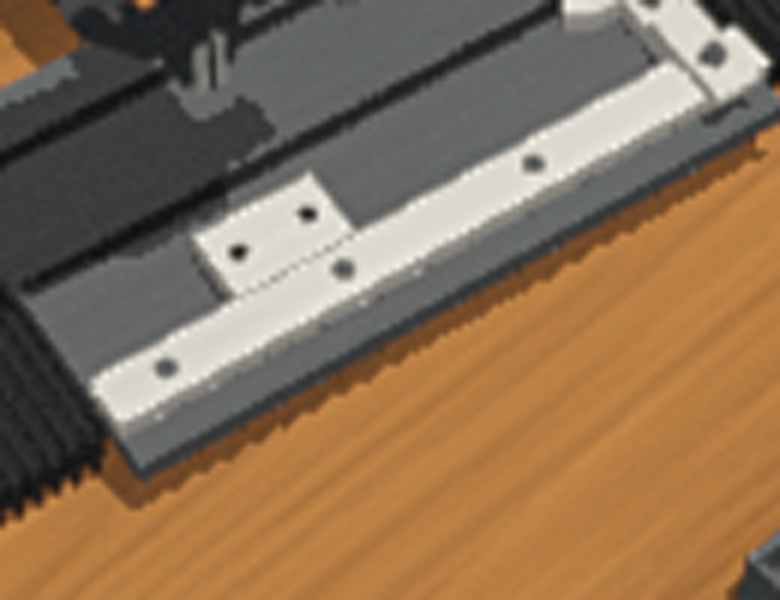

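View pics/t4.png

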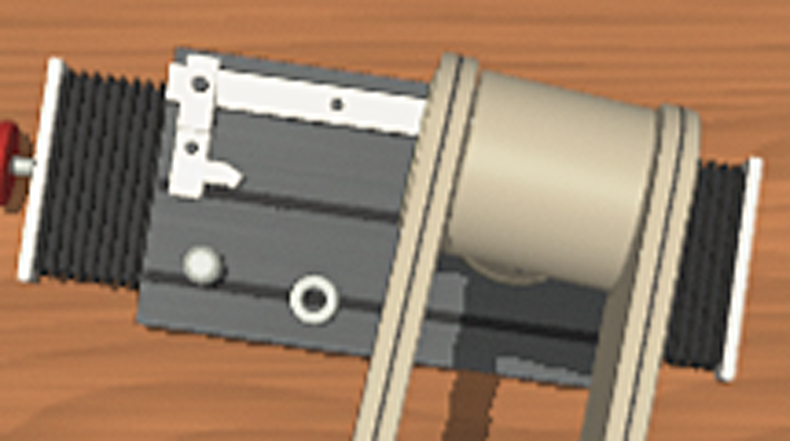

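```bash
python3 -m jog '[[0.01,0.03,0,0,0],[0.03,0.055,0,0,0],[0.048,0.06,0,0,0],[0.048,0.06,0.01,0,0],[0.048,0.06,0.03,0,0],[0.048,0.06,0.05,0,0],[0.048,0.06,0.065,0,0],[0.048,0.06,0.071,0,0],[0.048,0.06,0.0715,0,0],[0.048,0.06,0.0715,0,0]]'
python3 - <<'E'
from bench import r
from h import *
import cv2
go(r,41,-105,46)
s=r.snapshot("scene");a=s["pixels"][230:330,275:405,::-1]; cv2.imwrite("pics/s5.png",cv2.resize(a,(780,600),interpolation=cv2.INTER_CUBIC))
E
```

```text
time: 7.5
tool_pos: [569.6, -142.0, 41.3]
tcp_rot: [-180.0, 0.0, -8.6]
ft_force: [0.3, -0.2, 0.1]
finger_gap: -0.0
shift m [ 0.0036 -0.0243 -0.0047] turn -0.001 tab now [  37.4 -129.2] [ 569.6 -142.    41.3] [-1.7996e+02  4.0000e-02 -8.5700e+00] F [ 0.3 -0.2  0.1] gap -0.0 t 7.5
```

View pics/s5.png

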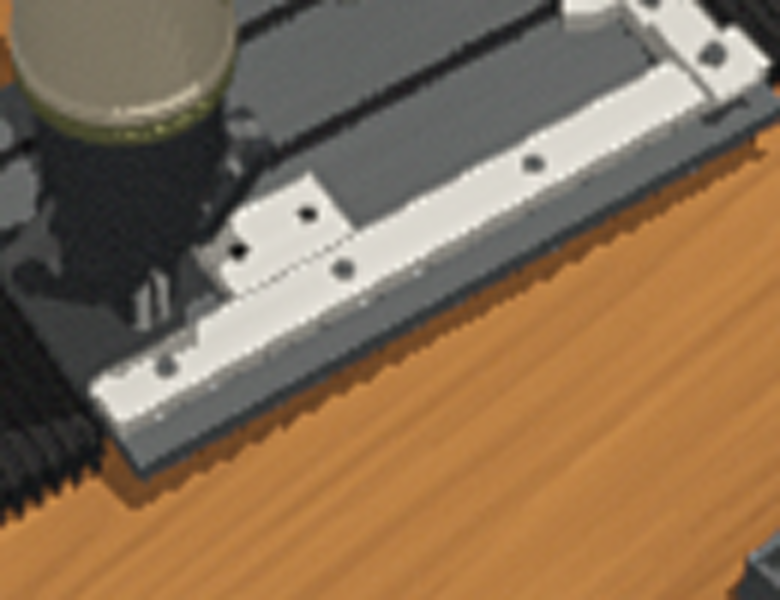

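```bash
python3 -m jog '[[0.003,0,-0.004,0,0],[0.003,-0.008,-0.004,0,0],[0.003,-0.016,-0.004,0,0],[0.003,-0.022,-0.004,0,0],[0.003,-0.028,-0.004,0,0],[0.003,-0.034,-0.004,0,0],[0.003,-0.04,-0.004,0,0],[0.003,-0.046,-0.004,0,0],[0.003,-0.052,-0.004,0,0],[0.003,-0.058,-0.004,0,0],[0.003,-0.064,-0.004,0,0],[0.003,-0.07,-0.004,0,0],[0.003,-0.076,-0.004,0,0],[0.003,-0.082,-0.004,0,0],[0.003,-0.088,-0.004,0,0],[0.003,-0.094,-0.004,0,0],[0.003,-0.1,-0.004,0,0],[0.003,-0.104,-0.004,0,0],[0.003,-0.106,-0.004,0,0]]'
python3 - <<'E'
from bench import r
from h import *
import cv2
go(r,41,68,46)
s=r.snapshot("scene");a=s["pixels"][215:315,275:405,::-1]; cv2.imwrite("pics/s6.png",cv2.resize(a,(780,600),interpolation=cv2.INTER_CUBIC))
E
```

```text
time: 9.45
tool_pos: [588.6, -37.2, 45.6]
tcp_rot: [-180.0, 0.0, -8.6]
ft_force: [-0.3, -1.8, 1.1]
finger_gap: 0.0
shift m [ 0.0002 -0.0909 -0.0004] turn -0.001 tab now [ 40.8 -22.9] [588.6 -37.2  45.6] [-1.7996e+02  2.0000e-02 -8.5500e+00] F [-0.3 -1.8  1.1] gap 0.0 t 9.45
```

View pics/s6.png

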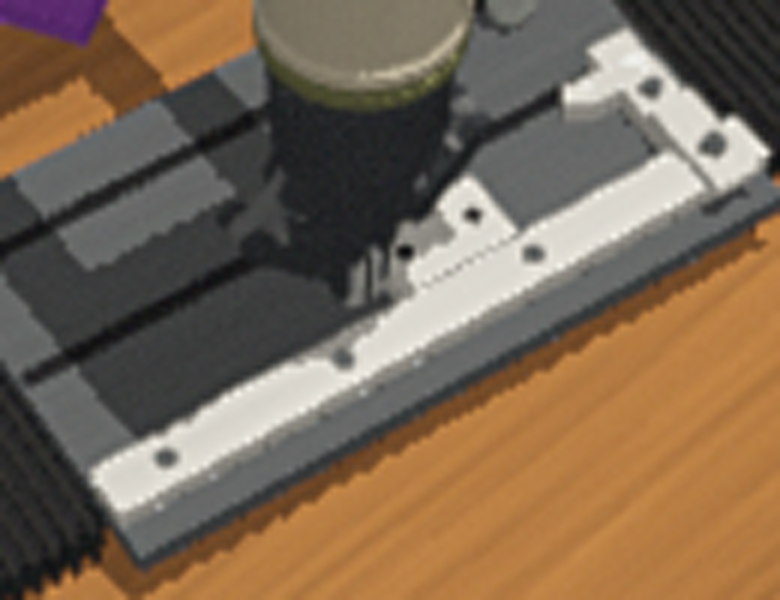

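The spacer is sliding flush along the rail, at about crop (455,240). I'll continue.

```bash
python3 -m jog '[[0,-0.003,0,0,0],[0,-0.008,0,0,0],[0,-0.014,0,0,0],[0,-0.02,0,0,0],[0,-0.026,0,0,0],[0,-0.032,0,0,0],[0,-0.038,0,0,0],[0,-0.044,0,0,0],[0,-0.05,0,0,0],[0,-0.055,0,0,0],[0,-0.06,0,0,0],[0,-0.065,0,0,0],[0,-0.07,0,0,0],[0,-0.074,0,0,0],[0,-0.077,0,0,0],[0,-0.079,0,0,0],[0,-0.08,0,0,0]]'
python3 - <<'E'
from bench import r
from h import *
import cv2
go(r,41,68,46)
s=r.snapshot("scene");a=s["pixels"][200:300,295:425,::-1]; cv2.imwrite("pics/s7.png",cv2.resize(a,(780,600),interpolation=cv2.INTER_CUBIC))
E
```

```text
time: 11.2
tool_pos: [600.5, 42.2, 45.6]
tcp_rot: [-180.0, 0.0, -8.5]
ft_force: [0.3, -0.8, -0.4]
finger_gap: 0.2
shift m [ 0.0002 -0.0106 -0.0004] turn -0.001 tab now [40.8 57.4] [600.5  42.2  45.6] [-1.7995e+02  2.0000e-02 -8.5500e+00] F [ 0.3 -0.8 -0.4] gap 0.2 t 11.2
```

View pics/s7.png

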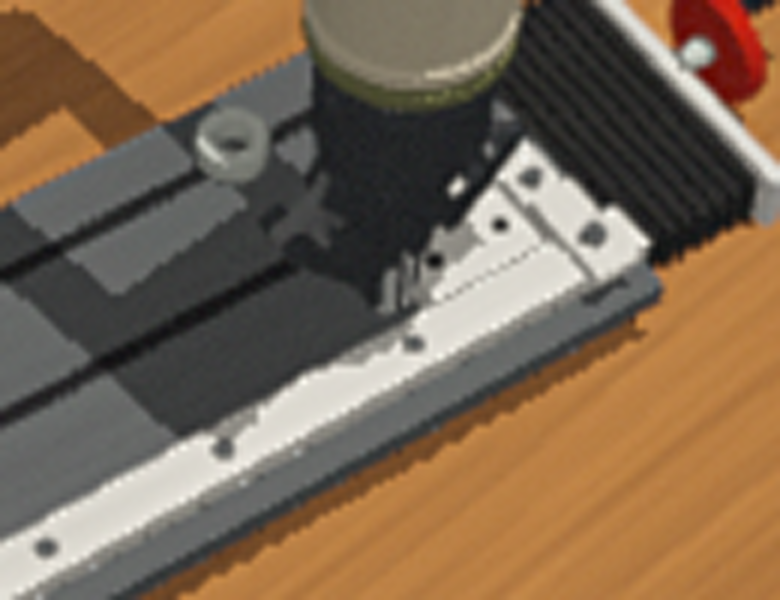

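The spacer is inside the jaw with about 10 mm to go. I'll advance slowly until there is force.

```bash
python3 -m jog '[[0,-0.002,0,0,0],[0,-0.004,0,0,0],[0,-0.006,0,0,0],[0,-0.007,0,0,0],[0,-0.008,0,0,0],[0,-0.008,0,0,0]]'
python3 -m jog '[[0,-0.001,0,0,0],[0,-0.002,0,0,0],[0,-0.002,0,0,0]]'
python3 -m jog '[[0,-0.001,0,0,0],[0,-0.0015,0,0,0],[0,-0.0015,0,0,0]]'
python3 - <<'E'
from bench import r
from h import *
import cv2
go(r,41,68,46)
s=r.snapshot("scene");a=s["pixels"][200:300,295:425,::-1]; cv2.imwrite("pics/s8.png",cv2.resize(a,(780,600),interpolation=cv2.INTER_CUBIC))
E
```

```text
time: 11.85
tool_pos: [601.6, 48.4, 45.5]
tcp_rot: [179.9, 0.0, -8.6]
ft_force: [-0.8, -9.1, 1.2]
finger_gap: -0.0
time: 12.15
tool_pos: [601.6, 48.4, 45.5]
tcp_rot: [179.7, 0.0, -8.6]
ft_force: [-1.9, -9.9, 2.0]
finger_gap: 0.1
time: 12.45
tool_pos: [601.6, 48.3, 45.6]
tcp_rot: [179.6, 0.1, -8.6]
ft_force: [-1.9, -7.7, 1.6]
finger_gap: 0.0
shift m [ 0.0001 -0.0043 -0.0005] turn -0.002 tab now [40.9 63.7] [601.6  48.3  45.6] [ 1.7959e+02  7.0000e-02 -8.6200e+00] F [-1.9 -7.7  1.6] gap 0.0 t 12.45
```

View pics/s8.png

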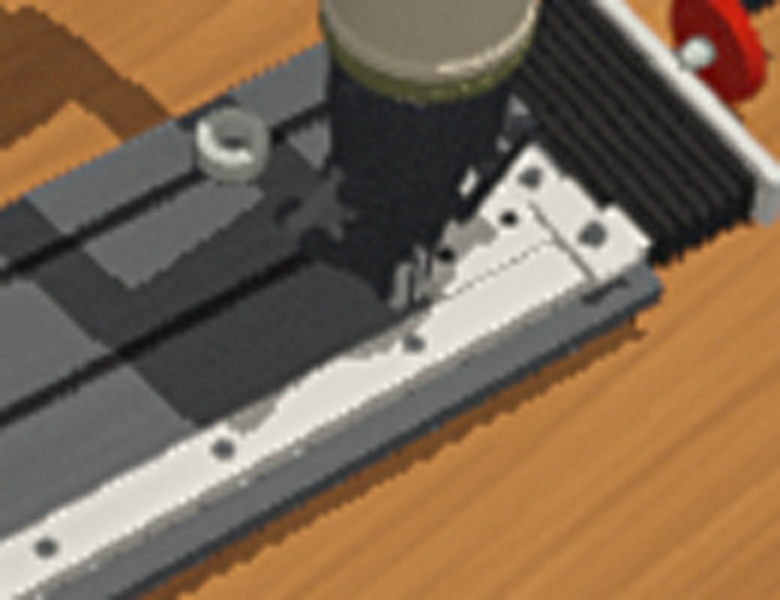

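The spacer has stopped against the stop face. One firmer press to seat it, then retreat and inspect.

```bash
python3 -m jog '[[0,-0.002,0,0,0],[0,-0.004,0,0,0],[0,-0.004,0,0,0]]'
python3 -m jog '[[0,0.004,0,0,0],[0,0.02,0,0,0],[0,0.025,-0.01,0,0],[0,0.025,-0.05,0,0],[0,0.025,-0.09,0,0],[0,0.025,-0.13,0,0],[-0.04,0.025,-0.16,0,0],[-0.08,0.025,-0.18,0,0],[-0.12,0.05,-0.18,0,0],[-0.16,0.09,-0.18,0,0],[-0.18,0.13,-0.18,0,0],[-0.18,0.17,-0.18,0,0],[-0.18,0.21,-0.18,0,0],[-0.18,0.25,-0.18,0,0],[-0.18,0.29,-0.18,0,0],[-0.18,0.3,-0.18,0,0],[-0.18,0.3,-0.18,0,0]]'
python3 - <<'E'
from bench import r
from h import *
import cv2
go(r,41,68,46)
s=r.snapshot("scene");cv2.imwrite("pics/s9f.png",s["pixels"][:,:,::-1]);a=s["pixels"][200:275,330:430,::-1]; cv2.imwrite("pics/s9.png",cv2.resize(a,(800,600),interpolation=cv2.INTER_CUBIC))
s=r.snapshot("top");cv2.imwrite("pics/t9f.png",s["pixels"][:,:,::-1]);a=s["pixels"][165:255,240:360,::-1]; cv2.imwrite("pics/t9.png",cv2.resize(a,(800,600),interpolation=cv2.INTER_CUBIC))
E
```

```text
time: 12.8
tool_pos: [601.6, 48.6, 45.5]
tcp_rot: [179.3, 0.1, -8.7]
ft_force: [-3.8, -17.3, 3.5]
finger_gap: -0.0
time: 14.5
tool_pos: [378.8, -219.6, 230.3]
tcp_rot: [179.3, 0.1, -8.8]
ft_force: [0.3, 0.7, -0.2]
finger_gap: 0.1
shift m [ 0.1793 -0.3056  0.1802] turn -0.006 tab now [-139.8 -234.3] [ 378.8 -219.6  230.3] [ 1.7927e+02  8.0000e-02 -8.8400e+00] F [ 0.3  0.7 -0.2] gap 0.1 t 14.5
```

View pics/s9.png

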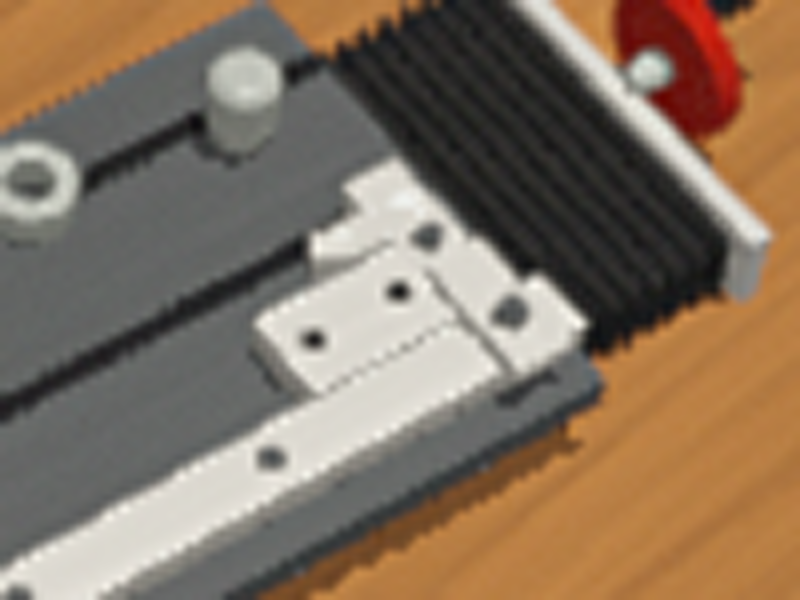

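View pics/t9.png

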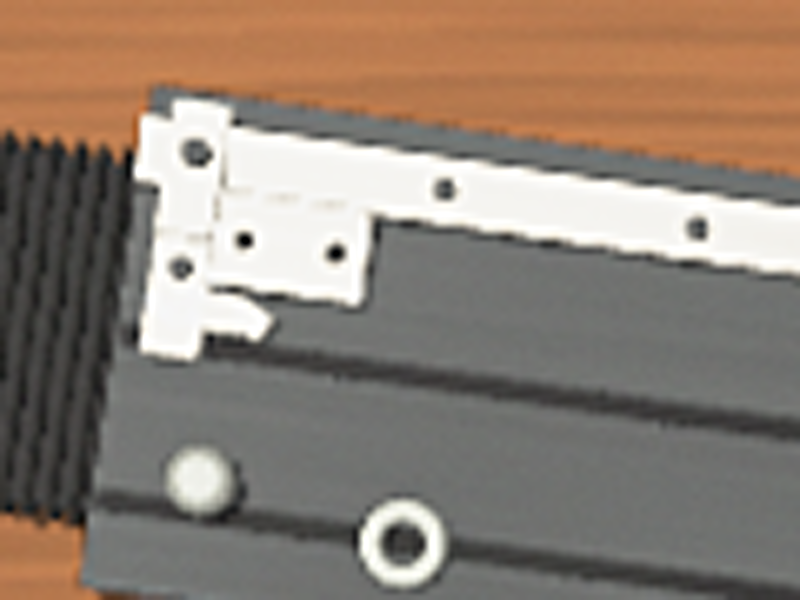

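View pics/s9f.png

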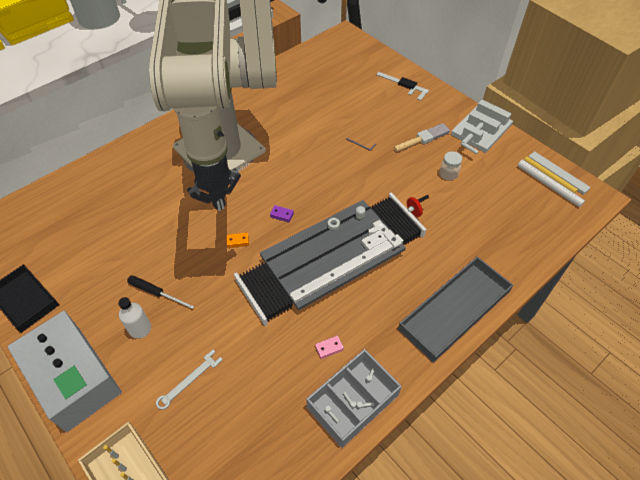

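The spacer sits in the pocket with thin seams at the rail and stop, and it sticks out of the jaw about 34 mm (33 expected). I'll do a quick numeric check of its pose before handing in.

```bash
python3 - <<'E'
from bench import r
from h import *
import cv2
def cen(g,u,v):
    p=g[v-2:v+3,u-2:u+3].astype(float); w=np.clip(p.max()-p,0,None); w[w<.2*w.max()]=0
    Y,X=np.mgrid[v-2:v+3,u-2:u+3]; return ((X*w).sum()/w.sum(),(Y*w).sum()/w.sum())
s=r.snapshot("top");g=cv2.cvtColor(s["pixels"],cv2.COLOR_RGB2GRAY)
c=lambda a,b:(round(240+a/6.667),round(165+b/6.667))
H=[ray(s,cen(g,*c(a,b)),56)[:2] for a,b in((244,240),(336,252))]
Rr=[ray(s,cen(g,*c(a,b)),54)[:2] for a,b in((445,190),(698,229))]
an=lambda P:np.degrees(np.arctan2(*(P[0]-P[1])[::-1]))
print("holes ang",an(H),"rail ang",an(Rr),"len",np.linalg.norm(H[0]-H[1]),"tab",totab((H[0]+H[1])/2))
s=r.snapshot("scene");g=cv2.cvtColor(s["pixels"],cv2.COLOR_RGB2GRAY)
c=lambda a,b:(round(330+a/8),round(200+b/8))
H=[ray(s,cen(g,*c(a,b)),56)[:2] for a,b in((399,291),(314,339))]
print("scene holes ang",an(H),"len",np.linalg.norm(H[0]-H[1]),"tab",totab((H[0]+H[1])/2))
a=np.array(cv2.imread("pics/top0.png"))
E
```

```text
holes ang 81.8942706206258 rail ang 80.93921262055315 len 36.11346338011958 tab [ 42.60818826 106.64700101]
scene holes ang 82.33752584141156 len 35.53973957287536 tab [ 41.65760469 105.9295589 ]
```

```bash
python3 -c "
from bench import r
print(r.hand_in())"
```

```text
the job is handed in; nothing more can be done
None
```

The spacer is home in the stop's pocket, and I have handed the job in. I pushed it flat against the rail with two spread fingertips (up to about 10 N). Then I slid it along the rail with the shut fingers until it stopped on the stop face, and gave it a last press of about 18 N. The hand is now clear, about 230 mm above the bench.

**Position:** the two cameras put the spacer's centre at x = 42.6 and 41.7 mm on the table; 42 is right against the rail. It sticks out of the jaw about 34 mm, where 33 is expected. I estimated the stop face at y ≈ 131 to 136 mm in the first picture. The spacer's end at about 136 mm fits the upper part of that range, so "fully home" rests mainly on the hard stop I felt and the thin seam in the pictures.

**Angle:** this check did not agree exactly. In the top picture the hole marks read about 1° off the rail. I put that down to pixel error, because the seam along the rail looks even in the side picture.

**Other things:** in the last pictures the collar, the collet and the things on the bench look unmoved. I compared these by eye only.

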